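# Unlock and open the dry-goods bin

### The job

Open the cream dry-goods bin: pinch in both orange release tabs on the lid's black knob and turn the knob anticlockwise, gently, until you feel it come up against its stop, then let go there so that both tabs spring out again. Then slide the lid gently all the way open to its rubber bump stop, with the knob left latched, and let go. Force nothing and leave the jar, the mug and the bowl where they stand.

Things in the scene. Friction and masses are not known exactly. Their poses are not given: they have to be found in the camera images.
- bin: Fixed cream storage bin, 190 (x) x 310 (y) x 115 mm high, origin at the centre of its underside. Two steel rails on its long walls carry the lid. Half y<0 is the opening; half y>0 has a fixed white deck 115 mm above the origin, over which the lid slides.
- bump: Black rubber bump stop, 150 (x) x 20 (y) mm, fixed on the bin's deck at the bin's y = +131 to +151 mm, its top 137 mm above the counter; its origin and axes are the bin's. The keeper of the lid's bolt belongs to it too. The lid must not press on either with more than 30 N.
- lid: Brown wooden sliding lid, 188 (x) x 150 (y) x 10 mm, axes parallel to the bin's; origin at the centre of its underside, shut at the bin's x = 0, y = -77 mm, 125 mm above the bin's origin (top face 135 mm above the counter).
- lid_slide (a joint): Opening of the lid in m, along the bin's +y: 0 shut; it meets the rubber bump stop at 0.133. It moves against about 3 N of friction. A bolt under the lid, carried by the knob, keeps it shut until the knob has turned about 0.8 rad.
- collar: Steel ring of 92 mm outside diameter and 8 mm height around the knob's foot, fixed to the lid; origin on the knob's axis at the lid's top face. It hides the latch. More than 25 N between latch parts and the knob, about 0.75 N m of turning (turning without both tabs in, or turning on past the stop), would break it.
- knob: Black knob with a round foot (77 mm diameter, its top 12 mm above the lid) and an upright block 30 x 26 mm up to 48 mm above the lid, centred on the lid; origin on its axis at the lid's top face. The two tabs stand on its +x and -x sides.
- knob_grip (a point): Point on the knob's axis 34 mm above the lid's top face (169 mm above the counter), at the height to pinch the tabs; its x axis is the line through both tabs, its z is up.
- dial (a joint): Angle of the knob on the lid in rad, anticlockwise from above: 0 locked (x axes of knob and bin parallel). The soft open stop is hidden and differs from bin to bin: somewhere between 0.85 and 1.45, to be felt. There (from 0.06 rad before the stop) the tabs can spring out again and latch the knob; between the locked place and there they stay held in when let go. Free turning takes about 0.04 N m; the stop gives about 0.3 N m per 0.03 rad.
- tab_a (a joint): Inward travel in m (0 out, 0.006 fully in) of the orange tab on the knob's +x side. Each tab is 20 mm wide, 32 mm tall (14 to 46 mm above the lid) and its outer face stands 29 mm from the axis when out (58 mm across both), 23 mm when fully in. Its spring takes 6 N to start and 12 N fully in. The knob is free only while both tabs are in by more than 0.0042, so the pinch must be centred.
- tab_b (a joint): The same for the tab on the knob's -x side.
- jar_mid (a point): Loose glass jar, 72 mm diameter, 110 mm tall; its centre. Leave it alone.
- mug_mid (a point): Loose white mug, 80 mm diameter, 90 mm tall; its centre. Leave it alone.
- bowl_mid (a point): Loose blue bowl, 124 mm diameter, 50 mm tall; its centre. Leave it alone.

How it is judged:
By the outcome, as a careful person would: the job done as asked, in the order asked, and still so for the second after the job is handed in, with the robot touching nothing.
It also fails if it takes over 59 s, if anything falls off the work surface, if the arm or the gripper's body presses on something with over 40 N, if the wrist force passes 120 N, or if a joint passes its speed limit or range.

### The arm

A 6-joint arm with a two-finger parallel gripper is mounted at the origin on the work surface. World frame = base frame: x ahead of the robot, y to its left, z up, the work surface at z = 0. Lengths are in m, angles in rad, forces in N, time in s.
With the tool pointing down it reaches from about 0.375 to 0.975 m from the base axis. Payload 3.8 kg.
Tool frame: the origin (TCP) lies midway between the tips of the shut fingers; the grasp point (between the pads) lies 19 mm behind it; z points along the fingers, y is the line along which they close (so a half turn about z gives the same grasp; the last joint's range is limited). The gripper opens to 85 mm and grips with 20 to 120 N. Pads are 22 mm wide; open, the fingers measure 114 mm over their backs; the gripper's body (76 mm by 85 mm) begins 54 mm behind the grasp point. The pads swing forward as they close: fully open they stand 13 mm farther back than shut.
Start: joints at [1.136, 0.264, 1.604, -0, 1.274, -0.037], TCP at [0.261, 0.622, 0.231] pointing down, gripper open.
Joint ranges: [-2.63, 2.63], [-0.94, 2.18], [0.31, 2.57], [-1.31, 4.45], [0, 2.66], [-2.55, 2.55]. Speed limits (rad/s): [2.57, 2.57, 3.14, 3.14, 3.14, 3.14].

### API

Orientations are given as a rotation vector (axis times angle).
In Python, from workcell import read_state, vision, ticket gives the robot as it stands. The module is installed in compiled form; this text tells all that it offers.
- The arm moves only by the tool jog_arm, never from a script. Its arguments are lists of equal length, an entry for each row: "turn": the turn, a rotation vector about the tool's x, y, z in rad, a list of three; "delta_pos": the shift along the tool's x, y, z in m, a list of three; "gripper": the finger opening in m, from 0 to 0.0854. In form: {"turn": [[rx, ry, rz], ...], "delta_pos": [[dx, dy, dz], ...], "gripper": [gripper, ...]}. A call has 1 to 20 rows; each row shifts and turns the commanded pose from where the row before left it, along the tool's axes as they then stand; what a row does not reach is not made up. A row lasts 1/12 s, in which the tool goes at most 41.7 mm and 7.16 degrees, less where a joint would pass 70% of its speed; a pose out of reach is approached as far as the arm can. A call with a gripper value outside its range is refused whole. The fingers move at their own pace and stop on an object; "grip_force" is the grip in N (left out, the last holds). Time passes only in rows, so rows that do not move let the fingers close. It gives the time, the measured TCP pose, the force, the opening and the grip force at its end, in the units of the state.
- read_state(): the state, without advancing time (a new reading comes with each control period).
- vision.read_camera(name): name is "scene" or "top" or "wrist"; returns the picture (420x560x3 uint8, red, green, blue); there is no depth.
- vision.calibration(name): a dict with "vfov" (degrees; the focal length in pixels is half the picture's height over the tangent of half this angle, whatever the lens; pixels are square), "cx", "cy" (the principal point, pixels), "R" (3x3) and "t" (3): a world point X has camera coordinates R X + t; the wrist camera has in their place "mount" (4x4, takes a point from camera to tool coordinates, whose origin is the TCP and whose axes are the flange's). Camera axes: x right, y down, z forward; pixel columns grow to the right and rows downward; lengths in m; the calibration is good to about 2 mm. A picture is of the moment at which its call begins: read the wrist's pose just before it. calibration takes no time and is no camera call.
- ticket.finish_job(): hands the job in; it is judged then, once.
The state is a dict: "time": time; "q": joint angles; "joint_vel": joint speeds; "joint_torque": joint torques, N m; "tool_pos": TCP position; "tcp_rot": TCP orientation; "wrist_force": force on the tool from outside, world axes, zero at the start; "torque": the same for the moment, N m; "width": opening from 0.0 (shut) to 1.0 (fully open); "grip_force": force on a finger pad.
Only numpy, scipy, OpenCV 4.12 (cv2) and the standard library are available. Lean on these libraries where they do the work, as an engineer would, in place of code of your own. Each camera call takes 0.05 s, during which the arm holds its last target. There are 200 camera calls.

## Working session

There is one attempt and no reset: what is moved stays moved. The work goes in short steps, Python scripts to look and compute and a tool call to move; the robot and the scene stay as the last step left them, time stands still between calls to the robot, and variables do not carry over. Pictures are saved under pics/ and viewed, at most 10 in all, crops included, and the job is handed in when it is done.

Besides the shell and the picture viewer there is one more tool, called as name(argument=value, ...) on one line, values as JSON. jog_arm: Moves the arm, as the interface text tells. Its arguments: {"type":"object","properties":{"turn":{"type":"array","items":{"type":"array","items":{"type":"number"}}},"delta_pos":{"type":"array","items":{"type":"array","items":{"type":"number"}}},"gripper":{"type":"array","items":{"type":"number"}},"grip_force":{"type":"number"}},"required":["turn","delta_pos","gripper"]}

```bash
mkdir -p pics
python3 - <<'E'
from workcell import read_state, vision
import cv2,numpy as np
s=read_state();print(s)
a=vision.read_camera("scene");b=vision.read_camera("top")
np.save('scene.npy',a);np.save('top.npy',b)
cv2.imwrite('pics/s.png',a[:,:,::-1]);cv2.imwrite('pics/t.png',b[:,:,::-1])
for n in("scene","top","wrist"):print(n,vision.calibration(n))
E
```

```text
{'time': 0.0, 'q': array([ 1.13609854e+00,  2.64780712e-01,  1.60541330e+00,  4.58277804e-06,
        1.27367565e+00, -3.69174971e-02]), 'joint_vel': array([ 0.00175856,  0.00101541, -0.00184587,  0.00036068,  0.0008414 ,
        0.00020249]), 'joint_torque': array([ 2.19454094e-03, -5.15108907e+01, -3.67317617e+01,  1.17516424e-04,
        1.28720573e-02,  1.16653490e-05]), 'tool_pos': array([0.26117467, 0.62161881, 0.22992222]), 'tcp_rot': array([-0.62061626, -3.0791328 ,  0.00347554]), 'wrist_force': array([-0.8207744 ,  1.17156118, -0.12315218]), 'torque': array([-0.02331047,  0.0401542 , -0.00738678]), 'grip_force': 0.0, 'width': 1.0004404971554648}
scene {'vfov': 47.45076916218796, 'cx': 282.14335754741626, 'cy': 211.35882359240856, 'R': array([[-0.80977998,  0.58673142,  0.00162171],
       [ 0.44186296,  0.61165294, -0.65622999],
       [-0.38602268, -0.53068533, -0.75455919]]), 't': array([ 0.4867994 , -0.23229554,  1.27405225])}
top {'vfov': 53.06874773471111, 'cx': 276.7326800897781, 'cy': 212.98103884141852, 'R': array([[-1.24647255e-01, -9.92200750e-01, -8.55971253e-04],
       [-9.66352428e-01,  1.21595551e-01, -2.26666071e-01],
       [ 2.25002328e-01, -2.74261336e-02, -9.73972155e-01]]), 't': array([0.09402657, 0.61389114, 0.99126119])}
wrist {'vfov': 65.41472212037971, 'cx': 283.25448714144346, 'cy': 209.31333775563365, 'mount': array([[-1.14698186e-03, -9.59126915e-01, -2.82973932e-01,
         7.26055284e-02],
       [ 9.99999114e-01, -9.09109384e-04, -9.71925462e-04,
         7.07237337e-04],
       [ 6.74945613e-04, -2.82974796e-01,  9.59127108e-01,
        -1.43124166e-01],
       [ 0.00000000e+00,  0.00000000e+00,  0.00000000e+00,
         1.00000000e+00]])}
```

View pics/t.png

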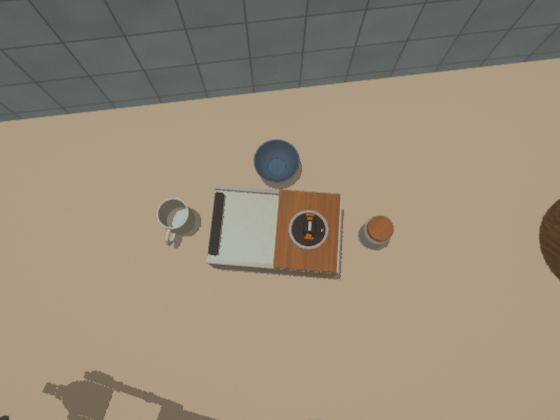

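View pics/s.png

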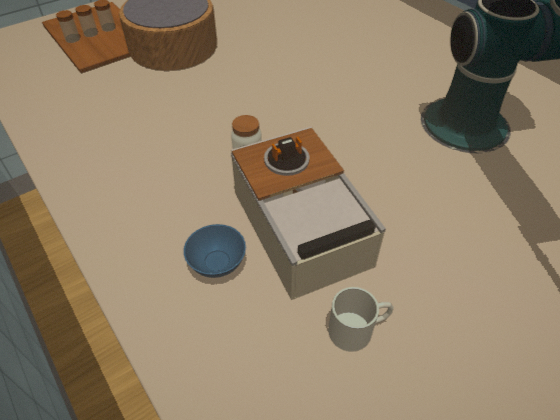

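The top view shows the brown lid at about (276–340, 190–272), the knob at (309, 230) and the bump at left (217, 224). The jar is at (380, 230), the bowl at (277, 162) and the mug at (174, 215). I'll cast rays next.

```bash
cat > h.py <<'E'
import numpy as np,cv2
from scipy.spatial.transform import Rotation as Ro
from workcell import read_state, vision
def cam(n,s=None):
    c=vision.calibration(n)
    f=210/np.tan(np.radians(c['vfov']/2))
    if n=='wrist':
        T=np.eye(4);T[:3,:3]=Ro.from_rotvec(s['tcp_rot']).as_matrix();T[:3,3]=s['tool_pos'];M=T@c['mount']
        return f,c['cx'],c['cy'],M[:3,:3],M[:3,3]
    return f,c['cx'],c['cy'],c['R'].T,-c['R'].T@c['t']
def ray(k,p,z):
    f,cx,cy,A,o=k
    p=np.atleast_2d(p).astype(float)
    d=np.c_[(p[:,0]-cx)/f,(p[:,1]-cy)/f,np.ones(len(p))]@A.T
    return o+d*((z-o[2])/d[:,2])[:,None]
def comps(m,amin):
    n,l,st,ce=cv2.connectedComponentsWithStats(m.astype(np.uint8))
    return [(ce[i],st[i,4],l==i) for i in range(1,n) if st[i,4]>=amin]
def orange(a):
    h=cv2.cvtColor(a,cv2.COLOR_RGB2HSV)
    return (h[...,0]<14)&(h[...,1]>200)&(h[...,2]>150)
E
python3 - <<'E'
from h import *
a=np.load('top.npy');k=cam('top')
h=cv2.cvtColor(a,cv2.COLOR_RGB2HSV)
br=(h[...,0]<14)&(h[...,1]>140)&(h[...,2]>70)
br=cv2.morphologyEx(br.astype(np.uint8),cv2.MORPH_OPEN,np.ones((3,3)))
for c,A,m in comps(br,300):
    if 250<c[0]<350 and A>1500:
        cn=max(cv2.findContours(m.astype(np.uint8),0,1)[0],key=cv2.contourArea)[:,0]
        w=ray(k,cn,0.135)[:,:2]
        r=cv2.minAreaRect((w*1000).astype(np.float32));print('lid',c,A,r)
for c,A,m in comps(orange(a),4): print('or',c,A,ray(k,c,.178)[0])
bk=(h[...,2]<45)
for c,A,m in comps(bk,100):
    if 200<c[0]<350 and 180<c[1]<280:
        cn=max(cv2.findContours(m.astype(np.uint8),0,1)[0],key=cv2.contourArea)[:,0]
        print('blk',c,A,cv2.minAreaRect((ray(k,cn,.137)[:,:2]*1000).astype(np.float32)))
print('jar',ray(k,[380,228],.11),'bowl',ray(k,[277,160],.05),'mug',ray(k,[174,213],.09))
E
```

```text
lid [306.2592  231.45216] 3125 ((556.2620239257812, -47.286224365234375), (142.45359802246094, 184.07559204101562), 78.15145111083984)
jar [[ 0.54382546 -0.22425134  0.11      ]] bowl [[ 0.76864717 -0.00255501  0.05      ]] mug [[0.64805791 0.26981352 0.09      ]]
```

```bash
cat >> h.py <<'E'
def go(target,yaw=None,s=None):
    """shift in tool axes to target; turn about tool z to bring tool y to world angle yaw (mod pi)"""
    s=s or read_state();R=Ro.from_rotvec(s['tcp_rot']).as_matrix()
    print('t',round(s['time'],2),'shift mm',np.round(R.T@(np.array(target)-s['tool_pos'])*1e3,1),'z',np.round(R[:,2],3))
    y=np.arctan2(R[1,1],R[0,1]);print('tool y ang',round(y,4))
    if yaw is not None:
        d=-(yaw-y);print('turn z',[round((d+k*np.pi+np.pi/2)%(2*np.pi)-np.pi/2,4) for k in(0,1)],'q6',s['q'][5],'q1',s['q'][0])
E
python3 - <<'E'
from h import *
b=-np.radians(11.85)
# tool centre so that wrist cam (72 mm along tool x) sees knob
go([.556,-.047,.25],b)
E
```

```text
t 0.1 shift mm [-530.8 -502.3  -18.9] z [-0.001 -0.002 -1.   ]
tool y ang 1.173
turn z [np.float64(1.3798), np.float64(4.5214)] q6 -0.03687127222484013 q1 1.1361041913707417
```

jog_arm(turn=[[0, 0, 0], [0, 0, 0], [0, 0, 0], [0, 0, 0], [0, 0, 0], [0, 0, 0], [0, 0, 0], [0, 0, 0], [0, 0, 0], [0, 0, 0], [0, 0, 0], [0, 0, 0], [0, 0, 0], [0, 0, 0], [0, 0, 0], [0, 0, 0], [0, 0, 0], [0, 0, 0], [0, 0, 0], [0, 0, 0]], delta_pos=[[-0.0265, -0.025, -0.001], [-0.0265, -0.025, -0.001], [-0.0265, -0.025, -0.001], [-0.0265, -0.025, -0.001], [-0.0265, -0.025, -0.001], [-0.0265, -0.025, -0.001], [-0.0265, -0.025, -0.001], [-0.0265, -0.025, -0.001], [-0.0265, -0.025, -0.001], [-0.0265, -0.025, -0.001], [-0.0265, -0.025, -0.001], [-0.0265, -0.025, -0.001], [-0.0265, -0.025, -0.001], [-0.0265, -0.025, -0.001], [-0.0265, -0.025, -0.001], [-0.0265, -0.025, -0.001], [-0.0265, -0.025, -0.001], [-0.0265, -0.025, -0.001], [-0.0265, -0.025, -0.001], [-0.0265, -0.025, -0.001]], gripper=[0.085, 0.085, 0.085, 0.085, 0.085, 0.085, 0.085, 0.085, 0.085, 0.085, 0.085, 0.085, 0.085, 0.085, 0.085, 0.085, 0.085, 0.085, 0.085, 0.085])

```text
time: 1.77
tool_pos: [0.5564, -0.0458, 0.2509]
tcp_rot: [-0.621, -3.079, -0.0]
wrist_force: [0.9, 0.5, 0.6]
width: 0.995
grip_force: 0.0
```

jog_arm(turn=[[0, 0, 0.115], [0, 0, 0.115], [0, 0, 0.115], [0, 0, 0.115], [0, 0, 0.115], [0, 0, 0.115], [0, 0, 0.115], [0, 0, 0.115], [0, 0, 0.115], [0, 0, 0.115], [0, 0, 0.115], [0, 0, 0.115], [0, 0, 0], [0, 0, 0]], delta_pos=[[0, 0, 0], [0, 0, 0], [0, 0, 0], [0, 0, 0], [0, 0, 0], [0, 0, 0], [0, 0, 0], [0, 0, 0], [0, 0, 0], [0, 0, 0], [0, 0, 0], [0, 0, 0], [0, 0, 0], [0, 0, 0]], gripper=[0.085, 0.085, 0.085, 0.085, 0.085, 0.085, 0.085, 0.085, 0.085, 0.085, 0.085, 0.085, 0.085, 0.085])

```text
time: 2.93
tool_pos: [0.5561, -0.044, 0.2508]
tcp_rot: [-2.435, -1.983, 0.001]
wrist_force: [-0.8, 0.8, 1.2]
width: 0.993
grip_force: 0.0
```

Run:
```python
from h import *
s=read_state();a=vision.read_camera('wrist');np.save('w1.npy',a);np.save('w1s.npy',s,allow_pickle=True)
cv2.imwrite('pics/w1.png',a[:,:,::-1]);k=cam('wrist',s)
print(s['tool_pos'],s['tcp_rot'],s['wrist_force'],s['torque'],s['q'])
for c,A,m in comps(orange(a),60):
    print(c,A,ray(k,c,.181)[0], cv2.minAreaRect(np.argwhere(m)[:,::-1].astype(np.float32)))
```

```text
[ 0.55608186 -0.04396249  0.25080538] [-2.43548222e+00 -1.98344474e+00  9.47047555e-04] [-0.81467826  0.79811482  1.17437131] [ 0.02879264  0.0030687  -0.04267338] [-1.23548059e-01  3.11618903e-02  1.83295339e+00  2.39865101e-06
  1.27835163e+00  8.03335680e-02]
[244.83333333 223.17948718] 78 [ 0.52957429 -0.03859108  0.181     ] ((245.0, 223.5), (17.0, 6.0), 90.0)
[311.03478261 223.1826087 ] 115 [ 0.57416701 -0.04783246  0.181     ] ((311.0, 222.5), (15.0, 10.0), 90.0)
[321.87628866 224.67010309] 97 [ 0.58128124 -0.05041152  0.181     ] ((322.0, 224.5), (19.0, 6.0), 90.0)
```

View pics/w1.png

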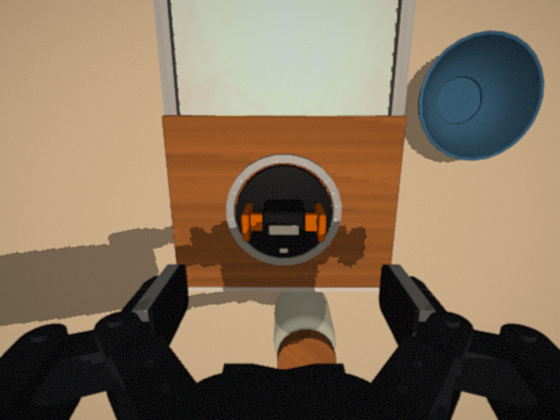

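The wrist view shows both orange tabs at about (245, 223) and (322, 224), the collar centred near (284, 209), and the lid's far corners at (163, 116) and (405, 116). Next I'll refine the knob axis and yaw.

Run:
```python
from h import *
s=np.load('w1s.npy',allow_pickle=True).item();a=np.load('w1.npy');k=cam('wrist',s)
h=cv2.cvtColor(a,cv2.COLOR_RGB2HSV)
o=(h[...,0]<20)&(h[...,1]>190)&(h[...,2]>100);o[:195]=0;o[245:]=0;o[:,:238]=0;o[:,330:]=0
r=(h[...,2]>150)&(h[...,0]<18)&(h[...,1]>200)&o
for y in range(204,242,4):
    x=np.where(r[y])[0]; print(y,(x.min(),x.max()) if len(x) else None)
br=((h[...,0]<14)&(h[...,1]>120)&(h[...,2]>50)).astype(np.uint8)
# far edge & side edges of lid
xs=np.arange(175,396,10);fe=[(x,np.where(br[90:150,x])[0][0]+89.5) for x in xs if br[90:150,x].any()]
w=ray(k,fe,.135);p=np.polyfit(w[:,0],w[:,1],1);print('far edge ang',np.degrees(np.arctan(p[0])))
L=[];Rr=[]
for y in range(125,215,6):
    x=np.where(br[y,150:420])[0]+150;L.append((x.min()-.5,y));Rr.append((x.max()+.5,y))
for E in(L,Rr):
    w=ray(k,E,.135);p2=np.polyfit(w[:,1],w[:,0],1);print('side ang',np.degrees(np.arctan(p2[0])),p2)
    E.append(w.mean(0))
b=np.radians(-11.8);X=np.array([np.cos(b),np.sin(b)]);Y=np.array([-X[1],X[0]])
print('mid along X',(L[-1][:2]@X+Rr[-1][:2]@X)/2,'width',Rr[-1][:2]@X-L[-1][:2]@X)
fw=ray(k,fe,.135)[:,:2]@Y;print('far Y',fw.mean(),'lid centre Y',fw.mean()-.075)
# collar ring
g=((h[...,1]<70)&(h[...,2]>70));g[:145]=0;g[275:]=0;g[:,:215]=0;g[:,350:]=0
c=max(comps(g,50),key=lambda q:q[1]);cn=cv2.convexHull(np.argwhere(c[2])[:,::-1].astype(np.float32))[:,0]
w=ray(k,cn,.143)[:,:2];A=np.c_[2*w,np.ones(len(w))];sol=np.linalg.lstsq(A,(w**2).sum(1),rcond=None)[0]
print('collar',sol[:2],np.sqrt(sol[2]+sol[0]**2+sol[1]**2),'XY',sol[:2]@X,sol[:2]@Y)
q=ray(k,[(241.5,223),(326.5,223)],.181)[:,:2];print('tabs mid',q.mean(0),q.mean(0)@X,np.linalg.norm(q[1]-q[0]))
R=Ro.from_rotvec(s['tcp_rot']).as_matrix();print('tool y',np.degrees(np.arctan2(R[1,1],R[0,1])))
```

```text
204 None
208 None
212 None
216 (np.int64(242), np.int64(324))
220 (np.int64(242), np.int64(325))
224 (np.int64(242), np.int64(325))
228 (np.int64(243), np.int64(324))
232 (np.int64(243), np.int64(324))
236 None
240 None
far edge ang -11.799939433836432
side ang 11.73050825092801 [0.20764541 0.46952362]
side ang 12.28728466758574 [0.2178028  0.66026293]
mid along X 0.5528102842005012 width 0.18643085602490578
far Y 0.14105445013978626 lid centre Y 0.06605445013978627
collar [ 0.55479196 -0.04747162] 0.046181336509287 XY 0.5527755163336724 0.06698434075226337
tabs mid [ 0.55597985 -0.04392881] 0.5532138106350099 0.05845722322503125
tool y -11.681598105791252
```

Run:
```python
from h import *
go([.5547,-.0479,.149])
```

```text
t 2.98 shift mm [ -4.1  -0.6 101.9] z [-0.001  0.    -1.   ]
tool y ang -0.2039
```

jog_arm(turn=[[0, 0, 0], [0, 0, 0], [0, 0, 0], [0, 0, 0], [0, 0, 0], [0, 0, 0], [0, 0, 0], [0, 0, 0]], delta_pos=[[-0.004, -0.0006, 0.01], [0, 0, 0.02], [0, 0, 0.02], [0, 0, 0.02], [0, 0, 0.02], [0, 0, 0.012], [0, 0, 0], [0, 0, 0]], gripper=[0.085, 0.085, 0.085, 0.085, 0.085, 0.085, 0.085, 0.085], grip_force=25)

```text
time: 3.65
tool_pos: [0.5543, -0.0478, 0.1484]
tcp_rot: [-2.437, -1.98, 0.002]
wrist_force: [-0.0, -0.3, -0.1]
width: 0.996
grip_force: 0.0
```

Run:
```python
from h import *
s=read_state();go([.5547,-.0479,.149],s=s);print(s['wrist_force'],s['torque'])
a=vision.read_camera('wrist');cv2.imwrite('pics/w2.png',a[:,:,::-1])
```

```text
t 3.65 shift mm [ 0.   0.4 -0.6] z [-0.002  0.    -1.   ]
tool y ang -0.2064
[-0.02339259 -0.29988609 -0.11038824] [ 0.01391194  0.01313269 -0.00329949]
```

View pics/w2.png

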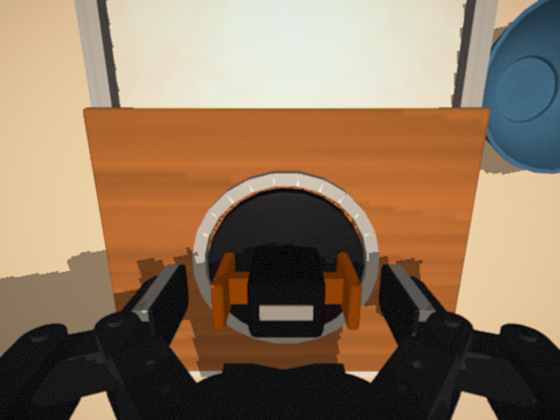

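The knob sits between the fingers, with tabs spanning columns 212–360 and finger inner edges at 187 and 380, so it is within about 1 mm of centre. I'll nudge +0.5 mm and close.

jog_arm(turn=[[0, 0, 0], [0, 0, 0], [0, 0, 0], [0, 0, 0], [0, 0, 0], [0, 0, 0], [0, 0, 0]], delta_pos=[[0, 0.0006, 0], [0, 0, 0], [0, 0, 0], [0, 0, 0], [0, 0, 0], [0, 0, 0], [0, 0, 0]], gripper=[0.07, 0.06, 0.054, 0.054, 0.054, 0.054, 0.054], grip_force=25)

```text
time: 4.28
tool_pos: [0.5564, -0.048, 0.1512]
tcp_rot: [2.438, 1.979, 0.002]
wrist_force: [-1.1, 1.2, 6.4]
width: 0.632
grip_force: 7.8
```

Run:
```python
from h import *
s=read_state();go([.5547,-.0479,.149],s=s);R=Ro.from_rotvec(s['tcp_rot']).as_matrix();print('Ftool',R.T@s['wrist_force'],s['torque'],s['width']*85.4,s['grip_force'])
```

```text
t 4.28 shift mm [-0.3 -1.7  2.2] z [ 0.002 -0.    -1.   ]
tool y ang -0.2068
Ftool [ 0.99384889 -1.27314114 -6.38761226] [0.04964038 0.4317141  0.02398293] 54.00298160469369 7.77529276907444
```

jog_arm(turn=[[0, 0, 0], [0, 0, 0], [0, 0, 0], [0, 0, 0], [0, 0, 0], [0, 0, 0]], delta_pos=[[0, 0.0005, -0.0015], [0, 0, -0.0015], [0, 0, 0], [0, 0, 0], [0, 0, 0], [0, 0, 0]], gripper=[0.051, 0.048, 0.045, 0.044, 0.044, 0.044])

```text
time: 4.78
tool_pos: [0.5555, -0.0478, 0.1532]
tcp_rot: [-2.438, -1.98, 0.001]
wrist_force: [-6.0, 1.9, 6.5]
width: 0.521
grip_force: 25.0
```

Run:
```python
from h import *
s=read_state();go([.5547,-.0479,.149],s=s);R=Ro.from_rotvec(s['tcp_rot']).as_matrix();print('Ftool',R.T@s['wrist_force'],s['torque'],s['width']*85.4,s['grip_force'])
a=vision.read_camera('wrist');cv2.imwrite('pics/w3.png',a[150:380,150:420,::-1])
```

```text
t 4.78 shift mm [-0.3 -0.7  4.2] z [-0.001  0.    -1.   ]
tool y ang -0.2069
Ftool [ 0.59762074 -6.25883584 -6.53823871] [0.16457785 0.91784991 0.00288038] 44.53028685224679 25.019062757492065
```

View pics/w3.png

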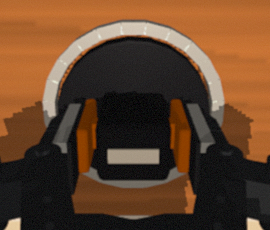

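jog_arm(turn=[[0, 0, 0], [0, 0, -0.02], [0, 0, -0.02], [0, 0, -0.02], [0, 0, 0]], delta_pos=[[0, -0.001, 0], [0, 0, 0], [0, 0, 0], [0, 0, 0], [0, 0, 0]], gripper=[0.044, 0.044, 0.044, 0.044, 0.044])

```text
time: 5.25
tool_pos: [0.5554, -0.0478, 0.1532]
tcp_rot: [2.377, 2.054, 0.001]
wrist_force: [-2.4, 0.8, 6.7]
width: 0.521
grip_force: 25.7
```

```bash
cat >> h.py <<'E'
def st():
    s=read_state();R=Ro.from_rotvec(s['tcp_rot']).as_matrix()
    print('t',round(s['time'],2),'pos',np.round(s['tool_pos'],4),'Ftool',np.round(R.T@s['wrist_force'],1),'Tw',np.round(s['torque'],3),'w',round(s['width']*85.4,1),s['grip_force'],'dial',round(np.arctan2(R[1,1],R[0,1])+.2059,4),'q',np.round(s['q'],3))
E
python3 -c "from h import *;st()"
```

```text
t 5.25 pos [ 0.5554 -0.0478  0.1532] Ftool [ 0.4 -2.5 -6.7] Tw [0.089 0.552 0.067] w 44.5 25.72967827320099 dial 0.0605 q [-0.131  0.105  1.941  0.     1.095  0.015]
```

jog_arm(turn=[[0, 0, -0.04], [0, 0, -0.04], [0, 0, -0.04], [0, 0, -0.04], [0, 0, -0.04], [0, 0, -0.04], [0, 0, -0.04], [0, 0, -0.04], [0, 0, -0.04], [0, 0, -0.04], [0, 0, -0.04], [0, 0, -0.04], [0, 0, -0.04], [0, 0, -0.04], [0, 0, -0.04], [0, 0, -0.04], [0, 0, -0.03], [0, 0, -0.02]], delta_pos=[[0, -0.0006, -0.001], [0, 0, 0], [0, 0, 0], [0, 0, 0], [0, 0, 0], [0, 0, 0], [0, 0, 0], [0, 0, 0], [0, 0, 0], [0, 0, 0], [0, 0, 0], [0, 0, 0], [0, 0, 0], [0, 0, 0], [0, 0, 0], [0, 0, 0], [0, 0, 0], [0, 0, 0]], gripper=[0.044, 0.044, 0.044, 0.044, 0.044, 0.044, 0.044, 0.044, 0.044, 0.044, 0.044, 0.044, 0.044, 0.044, 0.044, 0.044, 0.044, 0.044])

```text
time: 6.75
tool_pos: [0.5549, -0.0478, 0.1534]
tcp_rot: [1.541, 2.736, 0.0]
wrist_force: [-1.0, -0.5, 1.4]
width: 0.52
grip_force: 26.9
```

```bash
python3 -c "from h import *;st()"
```

```text
t 6.75 pos [ 0.5549 -0.0478  0.1534] Ftool [ 0.1 -1.1 -1.4] Tw [ 0.001  0.04  -0.057] w 44.4 26.881654858589172 dial 0.7508 q [-0.131  0.104  1.941 -0.     1.095 -0.676]
```

jog_arm(turn=[[0, 0, -0.02], [0, 0, -0.02], [0, 0, -0.02], [0, 0, -0.02], [0, 0, -0.02], [0, 0, 0], [0, 0, 0]], delta_pos=[[0, 0, 0], [0, 0, 0], [0, 0, 0], [0, 0, 0], [0, 0, 0], [0, 0, 0], [0, 0, 0]], gripper=[0.044, 0.044, 0.044, 0.044, 0.044, 0.044, 0.044])

```text
time: 7.33
tool_pos: [0.5548, -0.0478, 0.1534]
tcp_rot: [1.405, 2.809, 0.0]
wrist_force: [2.3, -0.5, 0.2]
width: 0.52
grip_force: 26.6
```

```bash
python3 -c "from h import *;st()"
```

```text
t 7.33 pos [ 0.5548 -0.0478  0.1534] Ftool [-1.8  1.5 -0.2] Tw [-0.108 -0.244  0.03 ] w 44.4 26.579188406467438 dial 0.849 q [-0.131  0.104  1.942 -0.     1.095 -0.774]
```

jog_arm(turn=[[0, 0, -0.02], [0, 0, -0.02], [0, 0, 0]], delta_pos=[[0, 0, 0], [0, 0, 0], [0, 0, 0]], gripper=[0.044, 0.044, 0.044])

```text
time: 7.58
tool_pos: [0.5548, -0.0478, 0.1534]
tcp_rot: [1.347, 2.837, 0.0]
wrist_force: [2.6, -0.3, -0.5]
width: 0.517
grip_force: 26.5
```

```bash
python3 -c "from h import *;st()"
```

```text
t 7.58 pos [ 0.5548 -0.0478  0.1534] Ftool [-1.9  1.9  0.5] Tw [-0.163 -0.346  0.054] w 44.1 26.507697701454163 dial 0.8903 q [-0.131  0.104  1.942 -0.     1.096 -0.815]
```

jog_arm(turn=[[0, 0, -0.02], [0, 0, -0.02], [0, 0, 0]], delta_pos=[[0, 0, 0], [0, 0, 0], [0, 0, 0]], gripper=[0.044, 0.044, 0.044])

```text
time: 7.83
tool_pos: [0.5548, -0.0478, 0.1534]
tcp_rot: [1.29, 2.864, 0.0]
wrist_force: [1.7, -1.3, -0.5]
width: 0.521
grip_force: 26.5
```

```bash
python3 -c "from h import *;st()"
```

```text
t 7.83 pos [ 0.5548 -0.0478  0.1534] Ftool [-2.1  0.4  0.5] Tw [-0.241 -0.463  0.037] w 44.5 26.45695388317108 dial 0.9303 q [-0.131  0.104  1.942 -0.     1.096 -0.855]
```

jog_arm(turn=[[0, 0, -0.02], [0, 0, -0.02], [0, 0, 0]], delta_pos=[[0, 0, 0], [0, 0, 0], [0, 0, 0]], gripper=[0.044, 0.044, 0.044])

```text
time: 8.08
tool_pos: [0.5548, -0.0478, 0.1534]
tcp_rot: [1.232, 2.889, 0.0]
wrist_force: [2.5, -2.1, -0.0]
width: 0.521
grip_force: 26.4
```

```bash
python3 -c "from h import *;st()"
```

```text
t 8.08 pos [ 0.5548 -0.0478  0.1534] Ftool [-3.2  0.3  0. ] Tw [-0.238 -0.534  0.081] w 44.5 26.42892748117447 dial 0.9703 q [-0.131  0.104  1.942 -0.     1.096 -0.895]
```

jog_arm(turn=[[0, 0, -0.02], [0, 0, -0.02], [0, 0, 0]], delta_pos=[[-0.0008, 0, 0], [0, 0, 0], [0, 0, 0]], gripper=[0.044, 0.044, 0.044])

```text
time: 8.33
tool_pos: [0.5548, -0.048, 0.1533]
tcp_rot: [-1.174, -2.913, -0.001]
wrist_force: [0.7, 0.7, 1.6]
width: 0.521
grip_force: 27.0
```

```bash
python3 -c "from h import *;st()"
```

```text
t 8.33 pos [ 0.5548 -0.048   0.1533] Ftool [-0.   0.9 -1.6] Tw [ 0.106 -0.163  0.028] w 44.5 27.025800347328186 dial 1.0102 q [-1.310e-01  1.050e-01  1.941e+00  1.000e-03  1.097e+00 -9.360e-01]
```

jog_arm(turn=[[0, 0, -0.02], [0, 0, -0.02], [0, 0, 0]], delta_pos=[[0, 0, 0], [0, 0, 0], [0, 0, 0]], gripper=[0.044, 0.044, 0.044])

```text
time: 8.58
tool_pos: [0.5548, -0.048, 0.1533]
tcp_rot: [-1.116, -2.936, -0.0]
wrist_force: [0.3, 0.7, 2.2]
width: 0.52
grip_force: 27.3
```

```bash
python3 -c "from h import *;st()"
```

```text
t 8.58 pos [ 0.5548 -0.048   0.1533] Ftool [ 0.2  0.7 -2.2] Tw [ 0.283 -0.064  0.045] w 44.4 27.251550257205963 dial 1.0503 q [-0.131  0.105  1.941  0.     1.097 -0.976]
```

jog_arm(turn=[[0, 0, -0.02], [0, 0, -0.02], [0, 0, 0]], delta_pos=[[0, 0, 0], [0, 0, 0], [0, 0, 0]], gripper=[0.044, 0.044, 0.044])

```text
time: 8.83
tool_pos: [0.5548, -0.048, 0.1533]
tcp_rot: [-1.057, -2.958, -0.0]
wrist_force: [-0.8, 2.1, 3.3]
width: 0.523
grip_force: 27.5
```

```bash
python3 -c "from h import *;st()"
```

```text
t 8.83 pos [ 0.5548 -0.048   0.1533] Ftool [ 2.   1.1 -3.3] Tw [0.339 0.022 0.043] w 44.7 27.487757205963135 dial 1.0903 q [-0.131  0.105  1.941  0.     1.097 -1.016]
```

jog_arm(turn=[[0, 0, -0.02], [0, 0, -0.02], [0, 0, 0]], delta_pos=[[0.0003, 0, -0.0005], [0, 0, 0], [0, 0, 0]], gripper=[0.044, 0.044, 0.044])

```text
time: 9.08
tool_pos: [0.5547, -0.048, 0.1534]
tcp_rot: [-0.998, -2.979, -0.0]
wrist_force: [3.1, 2.6, -1.9]
width: 0.52
grip_force: 26.4
```

```bash
python3 -c "from h import *;st()"
```

```text
t 9.08 pos [ 0.5547 -0.048   0.1534] Ftool [-0.9  3.9  1.9] Tw [ 0.259 -0.213  0.04 ] w 44.4 26.36023074388504 dial 1.1303 q [-0.131  0.104  1.941  0.     1.097 -1.056]
```

jog_arm(turn=[[0, 0, -0.02], [0, 0, -0.02], [0, 0, 0]], delta_pos=[[0, 0.0005, 0], [0, 0, 0], [0, 0, 0]], gripper=[0.044, 0.044, 0.044])

```text
time: 9.33
tool_pos: [0.5547, -0.048, 0.1534]
tcp_rot: [-0.938, -2.998, 0.001]
wrist_force: [0.5, -0.8, -1.1]
width: 0.516
grip_force: 26.2
```

```bash
python3 -c "from h import *;st()"
```

```text
t 9.33 pos [ 0.5547 -0.048   0.1534] Ftool [-0.8 -0.4  1.1] Tw [-0.045 -0.058  0.008] w 44.0 26.209982335567474 dial 1.1704 q [-1.310e-01  1.050e-01  1.940e+00 -1.000e-03  1.097e+00 -1.095e+00]
```

jog_arm(turn=[[0, 0, -0.02], [0, 0, -0.02], [0, 0, 0]], delta_pos=[[0, 0, 0], [0, 0, 0], [0, 0, 0]], gripper=[0.044, 0.044, 0.044])

```text
time: 9.58
tool_pos: [0.5547, -0.048, 0.1534]
tcp_rot: [-0.878, -3.015, 0.001]
wrist_force: [0.1, -1.3, -2.7]
width: 0.515
grip_force: 25.9
```

```bash
python3 -c "from h import *;st()"
```

```text
t 9.58 pos [ 0.5547 -0.048   0.1534] Ftool [-0.8 -1.   2.7] Tw [-0.205 -0.042 -0.312] w 44.0 25.92855155467987 dial 1.2097 q [-1.310e-01  1.050e-01  1.940e+00 -1.000e-03  1.097e+00 -1.134e+00]
```

The stop is felt at about 1.18 rad (‑0.31 N m). I'll ease back slightly and release.

jog_arm(turn=[[0, 0, 0.02], [0, 0, 0], [0, 0, 0], [0, 0, 0], [0, 0, 0], [0, 0, 0], [0, 0, 0], [0, 0, 0]], delta_pos=[[0, 0, 0], [0, 0, 0], [0, 0, 0], [0, 0, 0], [0, 0, 0], [0, 0, 0], [0, 0, 0], [0, 0, 0]], gripper=[0.044, 0.044, 0.05, 0.056, 0.062, 0.085, 0.085, 0.085])

```text
time: 10.25
tool_pos: [0.5559, -0.0476, 0.155]
tcp_rot: [0.909, 3.005, 0.001]
wrist_force: [-0.4, 1.0, 0.8]
width: 0.993
grip_force: 0.0
```

Run:
```python
from h import *
st()
a=vision.read_camera('wrist');cv2.imwrite('pics/w4.png',a[:,:,::-1])
```

```text
t 10.25 pos [ 0.5559 -0.0476  0.155 ] Ftool [ 0.9  0.6 -0.8] Tw [ 0.064  0.066 -0.029] w 84.8 0.0 dial 1.1891 q [-0.13   0.104  1.939  0.     1.097 -1.114]
```

View pics/w4.png

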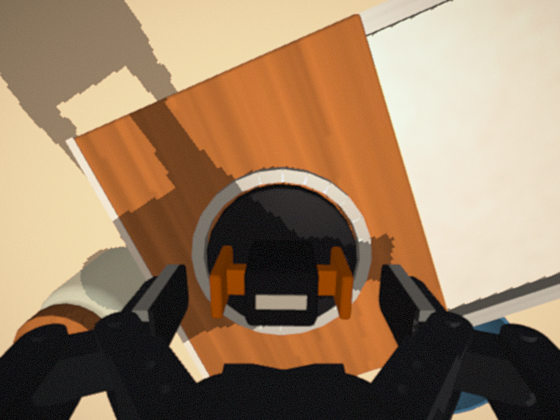

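Both tabs have sprung out (outer edges at columns 212 and 352, symmetric about the block), and the lid hasn't moved. I'll rise, turn back, and go behind the lid's −y end with shut fingers.

jog_arm(turn=[[0, 0, 0], [0, 0, 0], [0, 0, 0], [0, 0, 0.119], [0, 0, 0.119], [0, 0, 0.119], [0, 0, 0.119], [0, 0, 0.119], [0, 0, 0.119], [0, 0, 0.119], [0, 0, 0.119], [0, 0, 0.119], [0, 0, 0.119], [0, 0, 0], [0, 0, 0], [0, 0, 0], [0, 0, 0], [0, 0, 0]], delta_pos=[[0, 0, -0.025], [0, 0, -0.025], [0, 0, -0.02], [0, 0, 0], [0, 0, 0], [0, 0, 0], [0, 0, 0], [0, 0, 0], [0, 0, 0], [0, 0, 0], [0, 0, 0], [0, 0, 0], [0, 0, 0], [-0.035, 0, 0], [-0.035, 0, 0], [-0.035, 0, 0], [0, 0, 0], [0, 0, 0]], gripper=[0.085, 0.085, 0.085, 0.085, 0.085, 0.085, 0.03, 0, 0, 0, 0, 0, 0, 0, 0, 0, 0, 0])

```text
time: 11.8
tool_pos: [0.5334, -0.152, 0.2243]
tcp_rot: [2.442, 1.976, 0.001]
wrist_force: [0.3, 0.3, -0.7]
width: 0.002
grip_force: 0.0
```

Run:
```python
from h import *
st();go([.5336,-.1508,.121],-.2059)
a=vision.read_camera('wrist');np.save('w5.npy',a);cv2.imwrite('pics/w5.png',a[:,:,::-1])
```

```text
t 11.8 pos [ 0.5334 -0.152   0.2243] Ftool [0.3 0.2 0.7] Tw [0.059 0.017 0.05 ] w 0.1 0.0 dial -0.0045 q [-0.323  0.041  1.872  0.     1.228 -0.112]
t 11.8 shift mm [ 1.200e+00 -1.000e-01  1.033e+02] z [ 0.001 -0.    -1.   ]
tool y ang -0.2104
turn z [np.float64(-0.0045), np.float64(3.1371)] q6 -0.11236122349345039 q1 -0.3226479374511188
```

View pics/w5.png

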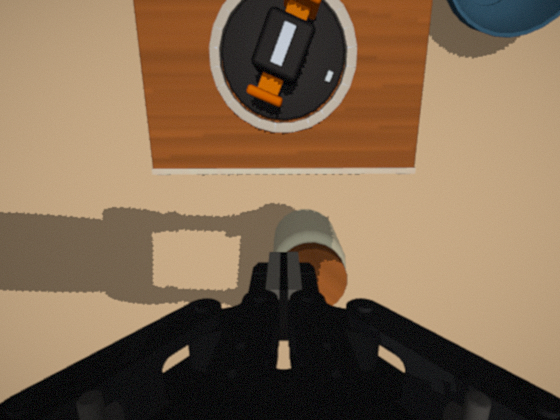

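The shut fingers are at (284, 255). The lid's near edge is at row 169. The jar's lid is around (320, 275), close behind the fingers, so I'll check that clearance.

Run:
```python
from h import *
s=read_state();k=cam('wrist',s);b=-.2059;X=np.array([np.cos(b),np.sin(b)]);Y=np.array([-X[1],X[0]])
w=s['tool_pos'][:2]
for p,z in (([283,169],.135),([310,243],.11),([347,272],.11),([320,310],.11),([284,253],.2243)):
    q=ray(k,p,z)[0][:2]-w;print(p,'rel tcp mm binX,binY',np.round([q@X*1e3,q@Y*1e3],1))
```

```text
[283, 169] rel tcp mm binX,binY [-0.6 34.2]
[310, 243] rel tcp mm binX,binY [ 22.  -33.1]
[347, 272] rel tcp mm binX,binY [ 54.7 -60.4]
[320, 310] rel tcp mm binX,binY [ 32.2 -98.2]
[284, 253] rel tcp mm binX,binY [-0.1  8.9]
```

jog_arm(turn=[[0, 0, 0], [0, 0, 0], [0, 0, 0], [0, 0, 0], [0, 0, 0], [0, 0, 0], [0, 0, 0], [0, 0, 0], [0, 0, 0]], delta_pos=[[0.004, 0, 0.03], [0, 0, 0.03], [0, 0, 0.03], [0, 0, 0.013], [0, 0, 0], [0.004, 0, 0], [0.003, 0, 0], [0.002, 0, 0], [0, 0, 0]], gripper=[0, 0, 0, 0, 0, 0, 0, 0, 0])

```text
time: 12.6
tool_pos: [0.5379, -0.1375, 0.123]
tcp_rot: [2.436, 1.979, 0.003]
wrist_force: [0.3, 0.6, 0.7]
width: -0.003
grip_force: 0.0
```

```bash
python3 -c "from h import *;st()"
```

```text
t 12.6 pos [ 0.5379 -0.1375  0.123 ] Ftool [ 0.7  0.2 -0.7] Tw [ 0.012 -0.009  0.013] w -0.2 0.0 dial -0.0004 q [-0.295  0.13   1.974  0.     1.034 -0.089]
```

jog_arm(turn=[[0, 0, 0], [0, 0, 0], [0, 0, 0], [0, 0, 0], [0, 0, 0], [0, 0, 0], [0, 0, 0], [0, 0, 0], [0, 0, 0], [0, 0, 0], [0, 0, 0], [0, 0, 0]], delta_pos=[[0.002, 0, 0.0015], [0.002, 0, 0], [0.002, 0, 0], [0.002, 0, 0], [0.002, 0, 0], [0.002, 0, 0], [0.002, 0, 0], [0.002, 0, 0], [0.002, 0, 0], [0.002, 0, 0], [0.002, 0, 0], [0.002, 0, 0]], gripper=[0, 0, 0, 0, 0, 0, 0, 0, 0, 0, 0, 0])

```text
time: 13.6
tool_pos: [0.5414, -0.1141, 0.1194]
tcp_rot: [2.439, 1.98, 0.0]
wrist_force: [-0.2, -3.2, 2.0]
width: -0.002
grip_force: 1.3
```

```bash
python3 -c "from h import *;st()"
```

```text
t 13.6 pos [ 0.5414 -0.1141  0.1194] Ftool [-3.1  0.5 -2. ] Tw [-0.439 -0.055 -0.006] w -0.1 1.3222230412065983 dial -0.0011 q [-0.253  0.132  1.978 -0.     1.03  -0.046]
```

jog_arm(turn=[[0, 0, 0], [0, 0, 0], [0, 0, 0], [0, 0, 0], [0, 0, 0], [0, 0, 0], [0, 0, 0], [0, 0, 0], [0, 0, 0], [0, 0, 0], [0, 0, 0], [0, 0, 0], [0, 0, 0], [0, 0, 0], [0, 0, 0], [0, 0, 0], [0, 0, 0], [0, 0, 0], [0, 0, 0], [0, 0, 0]], delta_pos=[[0.004, 0, 0], [0.004, 0, 0], [0.004, 0, 0], [0.004, 0, 0], [0.004, 0, 0], [0.004, 0, 0], [0.004, 0, 0], [0.004, 0, 0], [0.004, 0, 0], [0.004, 0, 0], [0.004, 0, 0], [0.004, 0, 0], [0.004, 0, 0], [0.004, 0, 0], [0.004, 0, 0], [0.004, 0, 0], [0.004, 0, 0], [0.004, 0, 0], [0.003, 0, 0], [0.002, 0, 0]], gripper=[0, 0, 0, 0, 0, 0, 0, 0, 0, 0, 0, 0, 0, 0, 0, 0, 0, 0, 0, 0])

```text
time: 15.27
tool_pos: [0.5569, -0.0384, 0.1192]
tcp_rot: [-2.439, -1.98, 0.0]
wrist_force: [1.6, -1.9, 0.4]
width: -0.0
grip_force: 1.3
```

Run:
```python
from h import *
st();s=read_state()
a=vision.read_camera('wrist');cv2.imwrite('pics/w6.png',a[:,:,::-1]);b=vision.read_camera('top');np.save('t2.npy',b)
k=cam('wrist',s);b=-.2059;Y=np.array([-np.sin(b),np.cos(b)])
h=cv2.cvtColor(a,cv2.COLOR_RGB2HSV);br=((h[...,0]<14)&(h[...,1]>120)&(h[...,2]>50))
print([(x,np.where(br[:240,x])[0][[0,-1]]) for x in(180,380) if br[:240,x].any()])
for x in (180,380):
    if br[:240,x].any():
        r=np.where(br[:240,x])[0][-1]+.5;print('near edge Y',ray(k,[x,r],.135)[0][:2]@Y,'open',ray(k,[x,r],.135)[0][:2]@Y+.0085)
```

```text
t 15.27 pos [ 0.5569 -0.0384  0.1192] Ftool [-1.5  1.9 -0.4] Tw [-0.447 -0.134 -0.072] w -0.0 1.3153518922626972 dial -0.0009 q [-0.114  0.142  1.968  0.     1.032  0.093]
[(180, array([151, 239])), (380, array([160, 239]))]
near edge Y 0.0984265309405185 open 0.10692653094051849
near edge Y 0.09831388846415551 open 0.10681388846415552
```

View pics/w6.png

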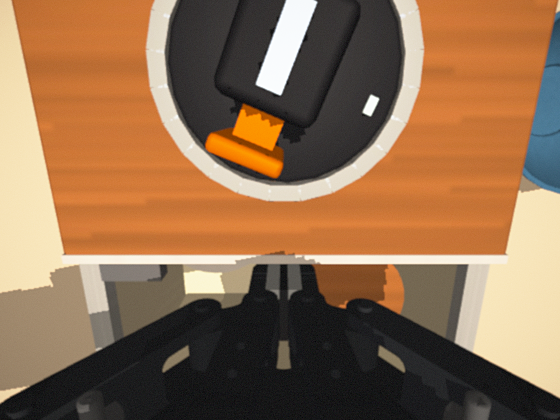

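The fingers press the lid's near edge (row ~255), with the bin opening below and the tab still out. Next I'll work out the opening.

Run:
```python
from h import *
s=read_state();k=cam('wrist',s);b=-.2059;Y=np.array([-np.sin(b),np.cos(b)])
for x in(120,420):print(ray(k,[x,255],.135)[0][:2]@Y+.0085, s['tool_pos'][:2]@Y)
```

```text
0.1002502227707047 0.0765441400614568
0.1001466406727124 0.0765441400614568
```

jog_arm(turn=[[0, 0, 0], [0, 0, 0], [0, 0, 0], [0, 0, 0], [0, 0, 0], [0, 0, 0], [0, 0, 0], [0, 0, 0], [0, 0, 0], [0, 0, 0]], delta_pos=[[0.003, 0, 0], [0.003, 0, 0], [0.003, 0, 0], [0.003, 0, 0], [0.003, 0, 0], [0.003, 0, 0], [0.003, 0, 0], [0.003, 0, 0], [0.002, 0, 0], [0, 0, 0]], gripper=[0, 0, 0, 0, 0, 0, 0, 0, 0, 0])

```text
time: 16.2
tool_pos: [0.5625, -0.0127, 0.1191]
tcp_rot: [-2.439, -1.98, -0.001]
wrist_force: [-0.9, -0.3, -0.3]
width: -0.001
grip_force: 0.3
```

```bash
python3 -c "from h import *;st()"
```

```text
t 16.2 pos [ 0.5625 -0.0127  0.1191] Ftool [-0.5 -0.8  0.3] Tw [-0.098  0.045 -0.02 ] w -0.1 0.3100573970004916 dial -0.0009 q [-6.700e-02  1.500e-01  1.959e+00  1.000e-03  1.033e+00  1.390e-01]
```

jog_arm(turn=[[0, 0, 0], [0, 0, 0], [0, 0, 0], [0, 0, 0]], delta_pos=[[0.001, 0, 0], [0.001, 0, 0], [0.001, 0, 0], [0, 0, 0]], gripper=[0, 0, 0, 0])

```text
time: 16.53
tool_pos: [0.5632, -0.0104, 0.1193]
tcp_rot: [2.439, 1.98, 0.001]
wrist_force: [-1.0, -2.3, -1.2]
width: 0.003
grip_force: 0.9
```

```bash
python3 -c "from h import *;st()"
```

```text
t 16.53 pos [ 0.5632 -0.0104  0.1193] Ftool [-2.4 -0.5  1.2] Tw [-0.324  0.165  0.002] w 0.3 0.9294338990002871 dial -0.0012 q [-0.063  0.151  1.957  0.     1.033  0.144]
```

jog_arm(turn=[[0, 0, 0], [0, 0, 0], [0, 0, 0], [0, 0, 0]], delta_pos=[[0.001, 0, 0], [0.001, 0, 0], [0.001, 0, 0], [0, 0, 0]], gripper=[0, 0, 0, 0])

```text
time: 16.87
tool_pos: [0.5638, -0.0074, 0.1193]
tcp_rot: [2.439, 1.98, 0.001]
wrist_force: [-1.0, -2.0, -1.5]
width: 0.001
grip_force: 1.0
```

```bash
python3 -c "from h import *;st()"
```

```text
t 16.87 pos [ 0.5638 -0.0074  0.1193] Ftool [-2.2 -0.5  1.5] Tw [-0.309  0.005  0.044] w 0.1 0.9853891376405954 dial -0.0011 q [-0.057  0.152  1.956  0.     1.033  0.149]
```

jog_arm(turn=[[0, 0, 0], [0, 0, 0], [0, 0, 0]], delta_pos=[[0.001, 0, 0], [0.001, 0, 0], [0, 0, 0]], gripper=[0, 0, 0])

```text
time: 17.12
tool_pos: [0.5641, -0.0054, 0.1194]
tcp_rot: [2.439, 1.98, 0.001]
wrist_force: [0.4, -2.3, -2.0]
width: -0.002
grip_force: 1.0
```

```bash
python3 -c "from h import *;st()"
```

```text
t 17.12 pos [ 0.5641 -0.0054  0.1194] Ftool [-2.2  0.9  2. ] Tw [-0.39   0.017  0.015] w -0.1 0.9674182254821062 dial -0.001 q [-0.054  0.152  1.955  0.     1.034  0.153]
```

jog_arm(turn=[[0, 0, 0], [0, 0, 0], [0, 0, 0]], delta_pos=[[0.001, 0, 0], [0.001, 0, 0], [0, 0, 0]], gripper=[0, 0, 0])

```text
time: 17.37
tool_pos: [0.5646, -0.0034, 0.1194]
tcp_rot: [2.439, 1.98, 0.001]
wrist_force: [0.0, -1.6, -2.0]
width: -0.005
grip_force: 0.9
```

```bash
python3 -c "from h import *;st()"
```

```text
t 17.37 pos [ 0.5646 -0.0034  0.1194] Ftool [-1.6  0.4  2. ] Tw [-0.334 -0.045 -0.019] w -0.4 0.948169156908989 dial -0.0011 q [-0.05   0.153  1.955  0.     1.034  0.157]
```

jog_arm(turn=[[0, 0, 0], [0, 0, 0], [0, 0, 0]], delta_pos=[[0.001, 0, 0], [0.001, 0, 0], [0, 0, 0]], gripper=[0, 0, 0])

```text
time: 17.62
tool_pos: [0.5647, -0.0027, 0.1194]
tcp_rot: [2.437, 1.98, -0.002]
wrist_force: [-0.7, -6.7, -1.4]
width: -0.001
grip_force: 3.2
```

```bash
python3 -c "from h import *;st()"
```

```text
t 17.62 pos [ 0.5647 -0.0027  0.1194] Ftool [-6.7  0.7  1.4] Tw [-1.012  0.099 -0.016] w -0.1 3.189862109720707 dial -0.0006 q [-0.048  0.154  1.954 -0.002  1.034  0.16 ]
```

The bump is met: the force rose to 6.7 N and the tool stopped. I'll seat it 1 mm more, back off, rise and check.

jog_arm(turn=[[0, 0, 0], [0, 0, 0]], delta_pos=[[0.001, 0, 0], [0, 0, 0]], gripper=[0, 0])

```text
time: 17.78
tool_pos: [0.5647, -0.0027, 0.1194]
tcp_rot: [2.436, 1.979, -0.005]
wrist_force: [-0.9, -8.8, -0.0]
width: 0.0
grip_force: 4.8
```

jog_arm(turn=[[0, 0, 0], [0, 0, 0], [0, 0, 0], [0, 0, 0], [0, 0, 0], [0, 0, 0], [0, 0, 0], [0, 0, 0], [0, 0, 0], [0, 0, 0], [0, 0, 0], [0, 0, 0]], delta_pos=[[-0.002, 0, 0], [-0.005, 0, 0], [-0.01, 0, 0], [-0.015, 0, 0], [-0.01, 0, -0.01], [0, 0, -0.03], [0, 0, -0.03], [0, 0, -0.03], [0, 0, -0.03], [0, 0, -0.02], [0, 0, 0], [0, 0, 0]], gripper=[0, 0, 0, 0, 0, 0, 0, 0, 0, 0, 0, 0])

```text
time: 18.78
tool_pos: [0.5574, -0.0422, 0.272]
tcp_rot: [2.437, 1.977, 0.006]
wrist_force: [-0.8, 0.0, -0.6]
width: -0.003
grip_force: 0.0
```

Run:
```python
from h import *
st()
a=vision.read_camera('wrist');b=vision.read_camera('scene')
cv2.imwrite('pics/w7.png',np.hstack([a[:,80:480],b[80:360,160:460].repeat(1,0) if 0 else cv2.resize(b[80:360,170:430],(390,420))])[:,:,::-1])
```

```text
t 18.78 pos [ 0.5574 -0.0422  0.272 ] Ftool [-0.2 -0.8  0.6] Tw [-0.004  0.021 -0.051] w -0.3 0.0 dial -0.0015 q [-0.12   0.018  1.807  0.     1.311  0.087]
```

View pics/w7.png

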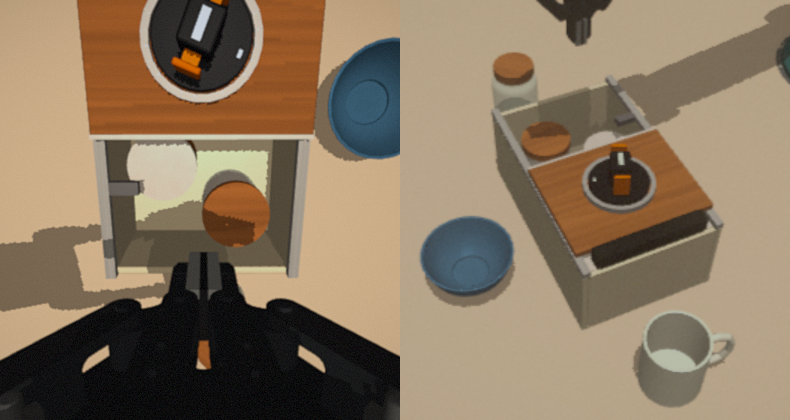

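The lid is fully open against the black bump, the knob is still turned with both orange tabs out, and the jar, bowl and mug are where they were. The gripper is clear, so I'm handing in.

```bash
python3 -c "from workcell import ticket;print(ticket.finish_job())"
```

```text
the job is handed in; nothing more can be done
None
```

The bin is open and the job handed in at about 19 s: the knob was turned to its felt stop (about 1.18 rad) and let go with both tabs out, the lid was slid to the bump (peak push about 9 N), and the jar, mug and bowl were left untouched.

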